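Weigh a carton of screws on the beam scale

ROBOT

A 7-joint arm with a two-finger parallel gripper is mounted at the origin on a cart in front of the work surface, level with it; the furniture and walls round the work are solid. World frame = base frame: x ahead of the robot, y to its left, z up, the work surface at z = 0. Lengths are in mm, angles in rad, forces in N, time in s.
With the tool pointing down it reaches from about 425 to 875 mm from the base axis. Payload 4.7 kg.
Tool frame: the origin (TCP) lies midway between the tips of the shut fingers; the grasp point (between the pads) lies 19 mm behind it; z points along the fingers, y is the line along which they close (so a half turn about z gives the same grasp; the last joint's range is limited). The gripper opens to 87 mm and grips with 3 to 60 N. Pads are 19 mm wide; open, the fingers measure 117 mm over their backs; the gripper's body (75 mm by 190 mm) begins 51 mm behind the grasp point.
Start: joints at [0.014, 0.321, -0.07, 1.45, 0.023, 1.371, -0.057], TCP at [650.02, -0.025, 222.587] pointing down, gripper open.
Joint ranges: [-2.86, 2.86], [-0.3, 2.09], [-1.38, 1.24], [0.06, 2.45], [-1.56, 4.7], [0.09, 2.05], [-2.69, 2.69]. Speed limits (rad/s): [2.57, 2.57, 3.14, 3.14, 3.14, 3.14, 3.14].

INTERFACE

Orientations are given as [roll, pitch, yaw] about the fixed x, y, z axes, in that order (R = Rz(yaw) Ry(pitch) Rx(roll)).
In Python, from plant import status, vision, manip gives the robot as it stands.
- The arm moves only by the shell command python3 -m crank 'ROWS' [FORCE]. ROWS is JSON, a list of rows, each a list of 3 entries, a list of its own where there are three numbers: the shift along the tool's x, y, z in m, then the turn about the tool's z in degrees, then the finger opening in m, from 0 to 0.087. In form: [[[dx, dy, dz], yaw, grip], ...]. A call has 1 to 12 rows; each row is the pose to reach, as a shift and turn from the pose commanded when the call began, along the tool's axes at that moment; what a row does not reach only later rows make up. A row lasts 1/12 s, in which the tool goes at most 41.7 mm and 7.16 degrees, less where a joint would pass 70% of its speed; a pose out of reach is approached as far as the arm can. A call with a gripper value outside its range is refused whole. The fingers move at their own pace and stop on an object; FORCE is the grip in N (left out, the last holds). Time passes only in rows, so rows that repeat a pose let the fingers close. It gives the time, the measured TCP pose, the force, the opening and the grip force at its end, in the units of the state.
- status.state(): the state, without advancing time (a new reading comes with each control period).
- vision.snapshot(name): name is "scene" or "side" or "wrist"; returns a dict with "img" (384x512x3 uint8, red, green, blue), "intrinsics" (3x3 intrinsics, pixels), "k1" (the pictures are not rectified: a ray, as slopes to the right and down, at radius r is drawn at 1 + k1 r^2 times it, then the intrinsics apply), "position" and "orientation" of the camera in the world. Camera axes: x right, y down, z forward; pixel columns grow to the right and rows downward; lengths in mm; the calibration is good to about 2 mm. A picture is of the moment at which its call begins. There is no depth.
- manip.sign_off(): hands the job in; it is judged then, once.
The state is a dict: "time_s": time; "joint_pos": joint angles; "qd": joint speeds; "joint_efforts": joint torques, N m; "tcp_pos": TCP position; "ee_rot": TCP orientation; "contact_force": force on the tool from outside, world axes, zero at the start; "torque": the same for the moment, N m; "opening": finger opening in mm; "gripper_force": force on a finger pad.
Only numpy, scipy, OpenCV 4.12 (cv2) and the standard library are available. Lean on these libraries where they do the work, as an engineer would, in place of code of your own. Each camera call takes 0.05 s, during which the arm holds its last target. There are 200 camera calls.

TASK

Weigh the white carton with the red end: set it on the round pan of the blue beam scale and let go, then slide the brass poise out along the notched beam until the free beam comes to rest with its red pointer on the green band. The pivots are delicate: never grip the poise, only nudge its upright plate along the beam slowly with the shut fingers (about 2 N moves it, never 15 N or more), set the carton down softly, and leave the carton with the blue end where it lies.

Things in the scene. Friction and masses are not known exactly. Their poses are not given: they have to be found in the camera images.
- scale: Blue bench scale, fixed; place and yaw vary. Origin: on the bench below the beam's pivot. +y along the beam to the pan, -y to the pointer, x across. Base 100 mm wide, y -305 to 155 mm, 22 high. Pivot 85 mm up, in a fork 50 x 30 mm, 104 high. Beam 10 mm wide in x, its toothed top 96 mm up when level. A post at y -291 mm, 138 high, bears a plate with a green band behind the red pointer.
- pan_top (a point): Centre of the top of the round steel pan (112 mm across), 121 mm up when the beam is level, at y +100 mm of the scale; stays level and moves straight up and down 6.5 mm with the beam. Empty it stands high; it sinks under the load. Where the load lies on it does not matter.
- beam (a joint): Tilt of the beam, rad, stops at -0.065 and 0.065. 0: pointer mid-band (green band: +-0.017). Positive: pointer low (poise too far out, or no load); negative: pointer high (poise too far in). One notch of the poise changes it by 0.026 when off the stops. Pushing the poise tilts the beam: it reads true only about 1 s after being let go.
- poise (a joint): How far out the poise is, m: 0 at the innermost notch (49 mm from the pivot) to 0.160 towards the pointer. A notch every 8 mm, held by a click: breaks out at 2 N and past half-way rolls on into the next and stays. Damped, 60 N s/m: resists hard if pushed fast. Starts in an inner notch, must go out 3 to 19 notches; the carton's mass (0.18 to 0.32 kg) is unknown.
- poise_plate (a point): Centre of the pushing face height of the poise's upright brass plate: 34 mm wide in x, 14 mm thick along the beam (flat faces 7 mm either side of this point), reaching 15 mm above and below it. 125 mm up when the beam is level; rides up and down with the beam, up to 14 mm at its outer end.
- carton_mid (a point): Centre (15 mm above its underside) of the white carton with the red end, 46 x 72 x 30 mm (own x, y, z), loose, on the bench left of the scale; it and the other carton may have changed places. Grasp it across its 46 mm width.
- screw_carton: The same white carton with the red end: origin at the middle of its underside, axes as above.
- plug_mid (a point): Centre of the other white carton, with the blue end, 45 x 70 x 26 mm, loose: to be left alone.
Things that resemble listed ones, but are neither listed nor needed, are in the scene too. What is shaped like the screw_carton but orange is not meant.

How it is judged:
By the outcome, as a careful person would: the job done as asked, in the order asked, and still so for the second after the job is handed in, with the robot touching nothing.
It also fails if it takes over 72 s, if anything falls off the work surface, if the arm or the gripper's body presses on something with over 40 N, if the wrist force passes 120 N, or if a joint passes its speed limit or range.

## Working session

There is one attempt and no reset: what is moved stays moved. The work goes in short steps, Python scripts to look and compute and a shell command to move; the robot and the scene stay as the last step left them, time stands still between calls to the robot, and variables do not carry over. Pictures are saved under pics/ and viewed, at most 10 in all, crops included, and the job is handed in when it is done.

```bash
ls; mkdir -p pics
cat > h.py <<'E'
import numpy as np, cv2
from scipy.spatial.transform import Rotation as R
from plant import status, vision, manip
def snap(name):
    s=vision.snapshot(name); np.save('pics/'+name+'.npy',s,allow_pickle=True); return s
def load(name): return np.load('pics/'+name+'.npy',allow_pickle=True).item()
def rot(o):
    o=np.array(o,float)
    return o if o.shape==(3,3) else R.from_euler('xyz',o).as_matrix()
def ray(s,u,v):
    K=np.array(s['intrinsics'],float);k=s['k1']
    d=cv2.undistortPoints(np.array([[[u,v]]],float),K,np.array([k,0,0,0.]))[0,0]
    return np.array(s['position'],float),rot(s['orientation'])@np.array([d[0],d[1],1])
def at(s,u,v,z):
    p,d=ray(s,u,v); return p+d*(z-p[2])/d[2]
def proj(s,P):
    K=np.array(s['intrinsics'],float)
    q=rot(s['orientation']).T@(np.array(P,float)-np.array(s['position'],float))
    x=q[:2]/q[2]; x=x*(1+s['k1']*(x@x)); return K[:2,:2]@x+K[:2,2]
def save(img,n,scale=1):
    cv2.imwrite('pics/'+n,cv2.resize(img[:,:,::-1],None,fx=scale,fy=scale,interpolation=cv2.INTER_CUBIC))
E
python3 - <<'E'
from h import *
for n in ('scene','side','wrist'):
    s=snap(n); print(n,s['position'],s['orientation'],s['k1'],s['intrinsics'])
    save(s['img'],n+'0.png',1.5 if n=='scene' else 1)
st=status.state(); print(st)
E
```

```text
pics
scene [ 58.07154726 746.73463709 568.56299649] [-2.1517463  -0.00548229 -2.50655066] -0.09203081579517679 [[359.56507305   0.         258.40060728]
 [  0.         359.56507305 196.98682574]
 [  0.           0.           1.        ]]
side [132.34660967 919.82435603 569.79223283] [-2.08994781  0.01392999 -2.70615017] 0.005226296466015626 [[472.59612394   0.         257.92563869]
 [  0.         472.59612394 191.39612408]
 [  0.           0.           1.        ]]
wrist [649.53551393  72.91555453 382.79880092] [ 2.87105122e+00  1.90368751e-03 -1.17510092e-03] 0.011309511670567509 [[340.8062103    0.         261.84798796]
 [  0.         340.8062103  184.67242726]
 [  0.           0.           1.        ]]
{'time_s': 0.15, 'joint_pos': array([ 0.01409253,  0.32163436, -0.07010274,  1.45139347,  0.02260961,
        1.37080317, -0.05690858]), 'qd': array([-0.00025276, -0.00259258, -0.00195485, -0.00477322, -0.00095319,
        0.000485  ,  0.00029779]), 'joint_efforts': array([ 2.16972071e-04, -4.91794288e+01, -4.04079035e-01, -3.12878716e+01,
       -6.39387709e-02,  4.04033612e-02,  9.90178205e-05]), 'tcp_pos': array([ 6.49580754e+02, -3.38838845e-02,  2.21725490e+02]), 'ee_rot': array([-3.14014400e+00,  9.05083910e-05,  1.57083861e+00]), 'contact_force': array([-0.29492555, -1.3521408 ,  0.90155524]), 'torque': array([ 0.02888579, -0.01926169,  0.03509639]), 'gripper_force': 0.0, 'opening': 86.90771384430653}
```

View pics/scene0.png

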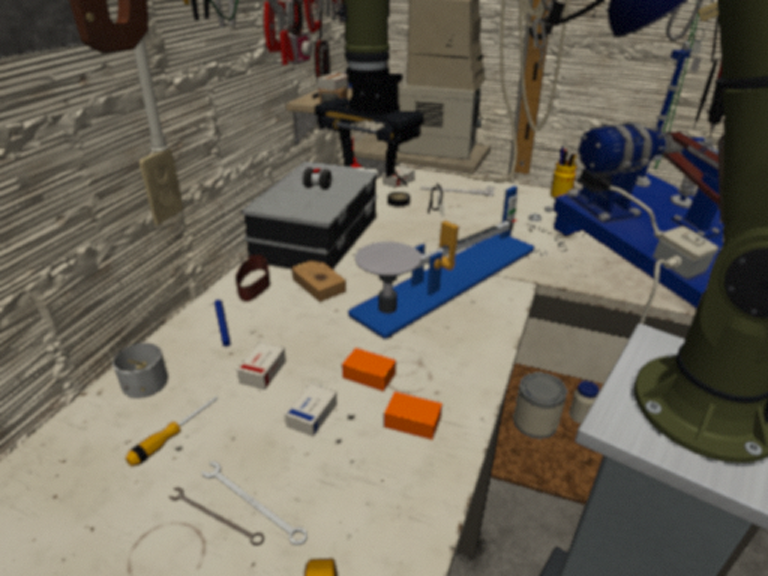

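View pics/side0.png

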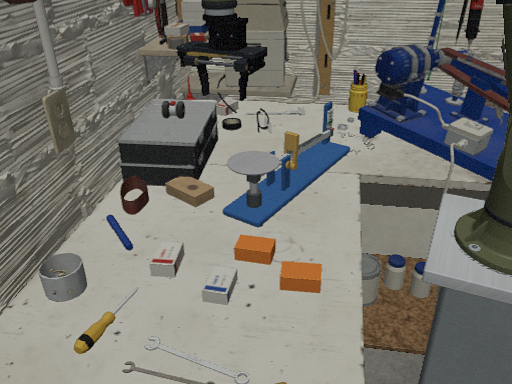

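The scene picture shows a white carton with a red end at (262,365), one with a blue end at (312,408), two orange lookalikes at (370,368) and (413,414), and the scale from (385,325) to (530,245). In the side picture the red-end carton is at (168,259). It fits because it is white with a red band. I'll confirm it in one enlarged crop.

Run:
```python
from h import *
s=load('side')
a=s['img'][225:310,135:260]; b=s['img'][90:225,215:365]
a=cv2.resize(a,(588,400),interpolation=cv2.INTER_CUBIC)  # x4.704
save(s['img'][95:310,135:365],'c1.png',2.75)
```

```text
(no output)
```

View pics/c1.png

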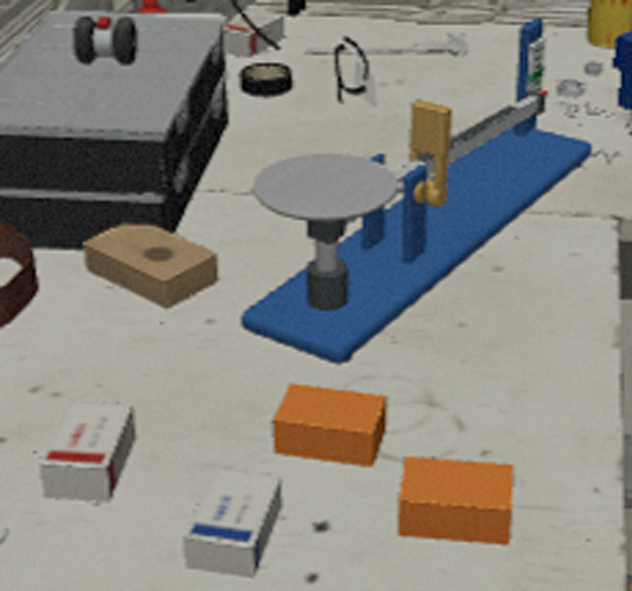

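Run:
```python
from h import *
s=load('side')
def c(u,v,z): return at(s,135+u/2.75,95+v/2.75,z)
np.set_printoptions(precision=1,suppress=True)
for n,z,L in (('red',30,[(78,405),(133,408),(107,468),(43,455)]),('blue',26,[(215,478),(281,482),(255,542),(190,528)])):
    P=np.array([c(*p,z) for p in L]); print(n,P[:,:2].tolist(),P.mean(0)); print([np.linalg.norm(P[i]-P[i-1]) for i in range(4)])
    d=(P[0]+P[1]-P[2]-P[3]); print('ang long axis',np.degrees(np.arctan2(d[1],d[0])))
print('pan',c(326,184,127.5)); print('pan sides',c(254,184,127.5),c(398,184,127.5))
a,b=c(360,340,22),c(588,146,22); print('edge',a,b,np.degrees(np.arctan2(*(a-b)[1::-1])))
print('corners',c(245,315,22),c(342,352,22),c(592,145,22))
print('post top',c(530,22,138))
print('plate top',c(413,103,140),c(450,109,140))
```

```text
red [[622.2438483454428, 320.9443019755704], [584.5406606321271, 308.212101756234], [563.6414432726035, 372.12848349011097], [610.7553113037745, 377.9507604707328]] [595.3 344.8  30. ]
[np.float64(58.152582002164415), np.float64(39.79496558825983), np.float64(67.24642102142904), np.float64(47.472260006214974)]
ang long axis -75.00593421113103
blue [[495.8870906271328, 347.95451673255684], [454.3584573766125, 333.9817536704171], [442.7049336492506, 391.7688739267362], [485.8789079310924, 396.98454712739306]] [469.7 367.7  26. ]
[np.float64(50.04105915541643), np.float64(43.81626966375526), np.float64(58.9504527784348), np.float64(43.48787534733313)]
ang long axis -78.53631125228378
pan [526.1 110.1 127.5]
pan sides [577.1 132.2 127.5] [475.2  88.2 127.5]
edge [479.  152.6  22. ] [ 415.  -265.4   22. ] 81.29945258798946
corners [577.9 156.2  22. ] [484.7 173.4  22. ] [ 412.  -269.3   22. ]
post top [ 486.9 -278.1  138. ]
plate top [513.8 -37.2 140. ] [480.3 -37.3 140. ]
```

View pics/wrist0.png

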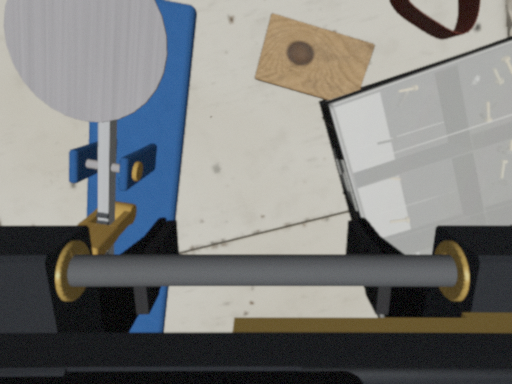

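The wrist picture shows the pan at (85,50), the fork at (110,170), the poise at (110,220), and free bench between the scale and the black case. The red-end carton is at about (595,345), with its short axis about 14° from world x. The pan is at (526,110), and the scale's +y points at 81.3°. I'll move above the carton and look again.

```bash
python3 -m crank '[[[0.03,-0.005,0],-2,0.087],[[0.06,-0.01,0],-4,0.087],[[0.09,-0.015,0],-6,0.087],[[0.12,-0.02,0],-8,0.087],[[0.15,-0.025,0],-10,0.087],[[0.18,-0.03,0],-12,0.087],[[0.21,-0.04,0],-14,0.087],[[0.24,-0.045,0],-14,0.087],[[0.27,-0.05,0],-14,0.087],[[0.30,-0.055,0],-14,0.087],[[0.30,-0.055,0],-14,0.087],[[0.30,-0.055,0],-14,0.087]]'
python3 - <<'E'
from h import *
s=snap('wrist'); save(s['img'],'w1.png',1.2); print(status.state()['tcp_pos'],status.state()['ee_rot'])
E
```

```text
time_s: 1.15
tcp_pos: [593.5, 302.8, 221.9]
ee_rot: [-3.14, -0.001, 1.82]
contact_force: [0.6, -1.0, -0.5]
opening: 86.9
gripper_force: 0.0
[594.65022208 300.26397832 222.00054037] [-3.14080401e+00  7.92035316e-04  1.81668107e+00]
```

View pics/w1.png

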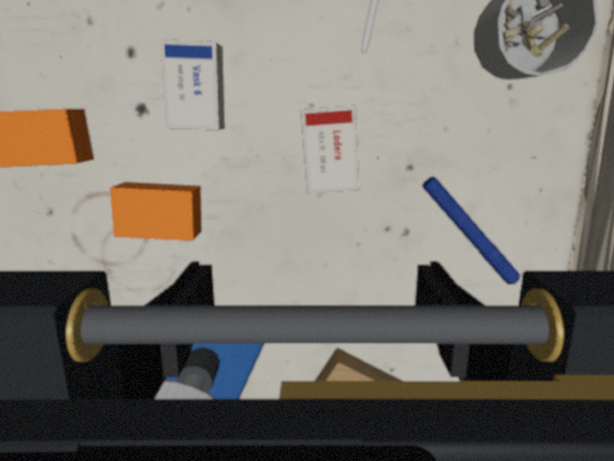

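The wrist picture shows the red-end carton with top-face corners at (302,108), (355,106), (359,190) and (306,192). The blue-end carton sits clear of it at (193,85).

Run:
```python
from h import *
np.set_printoptions(precision=1,suppress=True)
s=load('wrist')
P=np.array([at(s,u/1.2,v/1.2,30) for u,v in [(302,108),(355,106),(359,190),(306,192)]])
print(P,[np.linalg.norm(P[i]-P[i-1]) for i in range(4)])
m=P.mean(0); st=status.state(); Rt=rot(st['ee_rot'])
print(m, 'tool shift',Rt.T@(m-st['tcp_pos']))
d=P[0]+P[1]-P[2]-P[3]; d=Rt.T@d; print('long axis vs tool x deg',np.degrees(np.arctan2(d[1],d[0])))
```

```text
[[565.  371.2  30. ]
 [607.3 383.6  30. ]
 [629.9 316.3  30. ]
 [585.3 303.1  30. ]] [np.float64(71.08329396377913), np.float64(44.04785226551104), np.float64(71.02773725799086), np.float64(46.52916885735455)]
[596.9 343.5  30. ] tool shift [ 41.6  12.9 192. ]
long axis vs tool x deg -3.4998456800341726
```

```bash
python3 -m crank '[[[0.02,0.006,0.03],-2,0.087],[[0.0415,0.013,0.06],-3.5,0.087],[[0.0415,0.013,0.09],-3.5,0.087],[[0.0415,0.013,0.12],-3.5,0.087],[[0.0415,0.013,0.15],-3.5,0.087],[[0.0415,0.013,0.175],-3.5,0.087],[[0.0415,0.013,0.195],-3.5,0.087],[[0.0415,0.013,0.205],-3.5,0.087],[[0.0415,0.013,0.212],-3.5,0.087],[[0.0415,0.013,0.216],-3.5,0.087],[[0.0415,0.013,0.216],-3.5,0.06],[[0.0415,0.013,0.216],-3.5,0.05]]' 15
python3 -m crank '[[[0,0,0],0,0.03],[[0,0,0],0,0.03],[[0,0,0],0,0.03],[[0,0,0],0,0.03],[[0,0,0],0,0.03]]' 15
```

```text
time_s: 2.2
tcp_pos: [598.6, 343.6, 7.9]
ee_rot: [3.14, -0.0, 1.876]
contact_force: [-0.2, 0.2, 0.5]
opening: 80.0
gripper_force: 0.0
time_s: 2.62
tcp_pos: [597.7, 343.5, 6.9]
ee_rot: [3.141, 0.0, 1.876]
contact_force: [0.4, 0.4, 0.2]
opening: 48.0
gripper_force: 0.0
```

```bash
python3 -m crank '[[[0,0,0],0,0.03],[[0,0,0],0,0.03],[[0,0,0],0,0.03],[[0,0,0],0,0.03]]' 15
python3 -m crank '[[[0,0,-0.03],0,0.03],[[0,0,-0.06],0,0.03],[[0,0,-0.09],0,0.03],[[0,0,-0.12],0,0.03],[[0,0,-0.15],0,0.03],[[0,0,-0.18],0,0.03],[[0,0,-0.18],0,0.03],[[0,0,-0.18],0,0.03],[[0,0,-0.18],0,0.03]]' 15
python3 - <<'E'
from h import *
np.set_printoptions(precision=1,suppress=True)
st=status.state(); Rt=rot(st['ee_rot'])
print(st['tcp_pos'],st['contact_force'],Rt.T@(np.array([526,110,0])-st['tcp_pos']))
E
```

```text
time_s: 2.95
tcp_pos: [597.6, 343.5, 6.8]
ee_rot: [3.142, 0.0, 1.876]
contact_force: [-1.0, -0.4, 1.9]
opening: 45.8
gripper_force: 15.0
time_s: 3.7
tcp_pos: [596.9, 342.8, 184.7]
ee_rot: [-3.139, 0.001, 1.876]
contact_force: [-1.4, 0.6, -3.2]
opening: 46.0
gripper_force: 14.9
[596.9 342.8 184.7] [-1.4  0.6 -3.2] [-200.6 -137.2  185.2]
```

```bash
python3 -m crank '[[[-0.02,-0.014,0],0,0.03],[[-0.04,-0.028,0],0,0.03],[[-0.06,-0.042,0],0,0.03],[[-0.08,-0.056,0],0,0.03],[[-0.1,-0.07,0],0,0.03],[[-0.12,-0.084,0],0,0.03],[[-0.14,-0.098,0],0,0.03],[[-0.16,-0.112,0],0,0.03],[[-0.18,-0.125,0],0,0.03],[[-0.2,-0.137,0],0,0.03],[[-0.2,-0.137,0.01],0,0.03],[[-0.2,-0.137,0.02],0,0.03]]' 15
python3 -m crank '[[[0,0,0.008],0,0.03],[[0,0,0.015],0,0.03],[[0,0,0.02],0,0.03],[[0,0,0.023],0,0.03],[[0,0,0.025],0,0.03],[[0,0,0.027],0,0.03],[[0,0,0.029],0,0.03],[[0,0,0.031],0,0.03],[[0,0,0.033],0,0.03],[[0,0,0.035],0,0.03],[[0,0,0.037],0,0.03],[[0,0,0.039],0,0.03]]' 15
python3 -m crank '[[[0,0,0.001],0,0.03],[[0,0,0.002],0,0.03],[[0,0,0.003],0,0.03],[[0,0,0.004],0,0.03]]' 15
python3 - <<'E'
from h import *
s=snap('side'); save(s['img'][60:260,200:370],'s2.png',3)
E
```

```text
time_s: 4.7
tcp_pos: [526.3, 109.4, 164.6]
ee_rot: [-3.139, 0.0, 1.873]
contact_force: [-1.0, 1.6, -2.5]
opening: 46.4
gripper_force: 14.9
time_s: 5.7
tcp_pos: [527.3, 111.5, 127.7]
ee_rot: [3.141, 0.0, 1.876]
contact_force: [-0.9, 0.6, -0.6]
opening: 45.7
gripper_force: 14.9
time_s: 6.03
tcp_pos: [527.3, 111.5, 123.6]
ee_rot: [3.141, 0.0, 1.876]
contact_force: [0.3, 0.9, -0.1]
opening: 45.9
gripper_force: 14.9
```

View pics/s2.png

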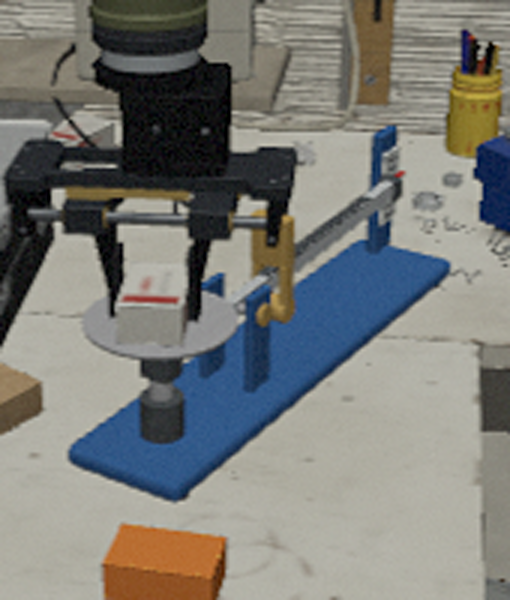

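The picture shows the carton sitting on the pan at (155,305), between the fingers, with the pan pressed down and the pointer high. I'll go down a little further, release and rise.

```bash
python3 -m crank '[[[0,0,0.001],0,0.03],[[0,0,0.002],0,0.03],[[0,0,0.0025],0,0.03],[[0,0,0.0025],0,0.05],[[0,0,0.0025],0,0.055],[[0,0,0.0025],0,0.06],[[0,0,0.0025],0,0.07],[[0,0,0.0025],0,0.075],[[0,0,0.0025],0,0.075],[[0,0,0.0025],0,0.075]]' 15
python3 -m crank '[[[0,0,-0.005],0,0.075],[[0,0,-0.015],0,0.075],[[0,0,-0.03],0,0.075],[[0,0,-0.05],0,0.075],[[0,0,-0.07],0,0.075],[[0,0,-0.09],0,0.06],[[0,0,-0.11],0,0.03],[[0,0,-0.12],0,0.0],[[0,0,-0.12],0,0.0],[[0,0,-0.12],0,0.0],[[0,0,-0.12],0,0.0]]' 10
```

```text
time_s: 6.92
tcp_pos: [527.1, 111.4, 121.1]
ee_rot: [3.142, 0.0, 1.876]
contact_force: [0.1, -0.7, 0.5]
opening: 72.9
gripper_force: 0.0
time_s: 7.83
tcp_pos: [526.4, 111.2, 239.9]
ee_rot: [-3.14, -0.0, 1.876]
contact_force: [0.8, 0.4, -0.2]
opening: 42.7
gripper_force: 0.0
```

```bash
python3 -m crank '[[[-0.012,-0.006,0],3,0],[[-0.024,-0.012,0],6,0],[[-0.036,-0.018,0],9,0],[[-0.048,-0.024,0],12,0],[[-0.06,-0.03,0],15,0],[[-0.072,-0.036,0],18,0],[[-0.084,-0.042,0],21,0],[[-0.096,-0.048,0],24,0],[[-0.109,-0.0537,0],26.2,0],[[-0.109,-0.0537,0],26.2,0],[[-0.109,-0.0537,0],26.2,0]]' 10
python3 - <<'E'
from h import *
s=snap('side'); save(s['img'][90:230,220:360],'s3.png',4.2); st=status.state(); print(st['tcp_pos'],st['ee_rot'],st['opening'])
E
```

```text
time_s: 8.75
tcp_pos: [508.3, -9.2, 240.3]
ee_rot: [-3.14, -0.0, 1.418]
contact_force: [-0.1, 0.2, -0.1]
opening: 0.5
gripper_force: 0.0
[508.42743846  -8.12966017 240.46432864] [-3.14060181e+00 -4.79098233e-04  1.41995963e+00] 0.13305818982833023
```

View pics/s3.png

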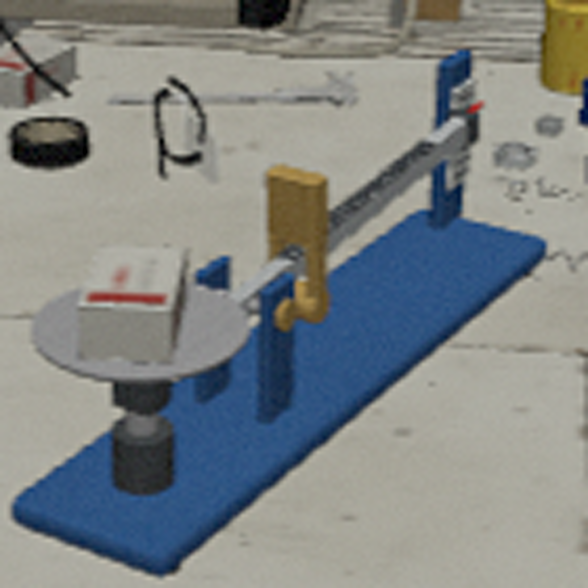

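The picture shows the carton at rest on the sunken pan, the pointer high at (475,107), and the plate's top at (268-328,165-180). The arm is out of the way.

```bash
python3 - <<'E'
import re
t=open('h.py').read()
t+='''
def pointer(s):
    c=s['img'][95:150,315:345].astype(int); m=(c[:,:,0]-np.maximum(c[:,:,1],c[:,:,2])); w=np.where(m>40,m,0)
    g=c[:,:,1]-np.maximum(c[:,:,0],c[:,:,2]); g=np.where(g>15,g,0)
    v,u=np.mgrid[95:150,315:345]
    return [(a.sum(),(a*u).sum()/max(a.sum(),1),(a*v).sum()/max(a.sum(),1)) for a in (w,g)]
'''
open('h.py','w').write(t)
E
python3 - <<'E'
from h import *
np.set_printoptions(precision=1,suppress=True)
s=load('side'); print(pointer(s))
s0=cv2.imread('pics/side0.png')[:,:,::-1]; print(pointer({'img':s0}))
e=np.radians(81.3); Y=np.array([np.cos(e),np.sin(e)]); X=np.array([Y[1],-Y[0]]); O=np.array([511,11])
f=lambda P:(np.array([X,Y])@(P[:2]-O))
c=lambda u,v,z:at(s,220+u/4.2,90+v/4.2,z)
for u,v in [(268,172),(310,180),(328,172),(280,165)]: print('plate',f(c(u,v,143.4)))
for u,v,z in [(125,325,114.5)]: print('pan',f(c(u,v,z)))
for u,v in [(15,500),(165,568),(545,240)]: print('base',f(c(u,v,22)))
for u,v in [(205,268),(230,258),(260,285),(293,277)]: print('fork',f(c(u,v,104)))
E
```

```text
[(np.int64(576), np.float64(332.6354166666667), np.float64(115.25)), (np.int64(0), np.float64(0.0), np.float64(0.0))]
[(np.int64(219), np.float64(332.5296803652968), np.float64(128.0)), (np.int64(397), np.float64(329.6045340050378), np.float64(121.80352644836272))]
plate [ 13.3 -46.3]
plate [-12.2 -48.6]
plate [-15.  -63.8]
plate [ 12.8 -58.5]
pan [  7.  104.7]
base [ 46.4 152.6]
base [-55.  163.6]
base [ -52.7 -294.9]
fork [20.9  7.2]
fork [ 16.1 -11. ]
fork [-15.8   9.6]
fork [-25.8  -8.4]
```

The frame agrees with the fork, base and pan to about 3 mm. The pointer row is 115.25 at −0.065 and 128.0 at +0.065, so mid-band is row 121.6 ± 1.7, and one notch is about 2.55 px. I'll go down behind the plate and start pushing.

```bash
python3 -m crank '[[[0,0,0.02],0,0],[[0,0,0.04],0,0],[[0,0,0.06],0,0],[[0,0,0.08],0,0],[[0,0,0.1],0,0],[[0,0,0.112],0,0],[[0,0,0.119],0,0],[[0,0,0.1215],0,0],[[-0.003,0,0.1215],0,0],[[-0.006,0,0.1215],0,0],[[-0.009,0,0.1215],0,0],[[-0.011,0,0.1215],0,0]]' 10
python3 -m crank '[[[-0.002,0,0],0,0],[[-0.004,0,0],0,0],[[-0.006,0,0],0,0],[[-0.008,0,0],0,0],[[-0.01,0,0],0,0],[[-0.012,0,0],0,0]]' 10
python3 -m crank '[[[-0.0015,0,0],0,0],[[-0.003,0,0],0,0],[[-0.0045,0,0],0,0],[[-0.006,0,0],0,0]]' 10
```

```text
time_s: 9.8
tcp_pos: [507.6, -20.3, 120.6]
ee_rot: [3.14, -0.0, 1.418]
contact_force: [-0.7, 1.1, 0.0]
opening: 0.1
gripper_force: 0.0
time_s: 10.3
tcp_pos: [505.2, -30.7, 119.4]
ee_rot: [3.142, -0.001, 1.419]
contact_force: [1.1, 3.3, -2.0]
opening: 0.6
gripper_force: 1.4
time_s: 10.63
tcp_pos: [504.2, -37.5, 119.6]
ee_rot: [-3.141, -0.0, 1.419]
contact_force: [0.1, 2.7, -0.6]
opening: 0.4
gripper_force: 1.0
```

```bash
python3 -m crank '[[[-0.002,0,0],0,0],[[-0.004,0,0],0,0],[[-0.006,0,0],0,0],[[-0.008,0,0],0,0],[[-0.01,0,0],0,0],[[-0.012,0,0],0,0],[[-0.014,0,0],0,0],[[-0.016,0,0],0,0],[[-0.018,0,0],0,0],[[-0.02,0,0],0,0],[[-0.022,0,0],0,0],[[-0.024,0,0],0,0]]' 10
python3 -m crank '[[[0.003,0,0],0,0],[[0.006,0,0],0,0],[[0.01,0,0],0,0],[[0.01,0,0],0,0],[[0.01,0,0],0,0],[[0.01,0,0],0,0],[[0.01,0,0],0,0],[[0.01,0,0],0,0],[[0.01,0,0],0,0],[[0.01,0,0],0,0],[[0.01,0,0],0,0]]' 10
python3 - <<'E'
from h import *
s=snap('side'); print(pointer(s)); save(s['img'][90:230,220:360],'s4.png',4.2)
E
```

```text
time_s: 11.63
tcp_pos: [500.6, -61.6, 119.7]
ee_rot: [3.141, 0.0, 1.419]
contact_force: [-0.5, 2.1, -0.7]
opening: 0.5
gripper_force: 1.0
time_s: 12.55
tcp_pos: [502.1, -51.2, 119.5]
ee_rot: [3.142, 0.0, 1.419]
contact_force: [-0.1, -0.4, -0.1]
opening: 0.6
gripper_force: 0.0
[(np.int64(517), np.float64(332.5938104448743), np.float64(115.33268858800774)), (np.int64(0), np.float64(0.0), np.float64(0.0))]
```

View pics/s4.png

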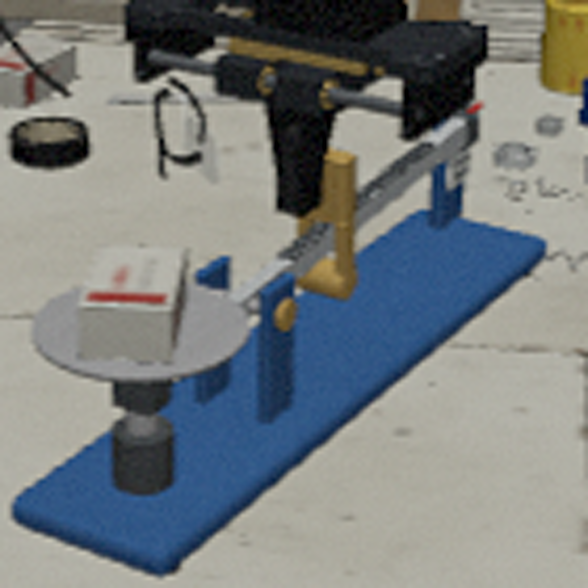

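The poise has moved out and the finger is clear of it at (300,205). The pointer is still on the upper stop at (475,107). I'll push four more notches.

```bash
python3 -m crank '[[[-0.003,0,0],0,0],[[-0.006,0,0],0,0],[[-0.008,0,0],0,0],[[-0.01,0,0],0,0],[[-0.012,0,0],0,0],[[-0.014,0,0],0,0],[[-0.016,0,0],0,0],[[-0.018,0,0],0,0],[[-0.02,0,0],0,0],[[-0.022,0,0],0,0],[[-0.024,0,0],0,0],[[-0.026,0,0],0,0]]' 10
python3 -m crank '[[[-0.002,0,0],0,0],[[-0.004,0,0],0,0],[[-0.006,0,0],0,0],[[-0.008,0,0],0,0],[[-0.01,0,0],0,0],[[-0.012,0,0],0,0],[[-0.014,0,0],0,0],[[-0.016,0,0],0,0]]' 10
python3 -m crank '[[[0.003,0,0],0,0],[[0.006,0,0],0,0],[[0.01,0,0],0,0],[[0.01,0,0],0,0],[[0.01,0,0],0,0],[[0.01,0,0],0,0],[[0.01,0,0],0,0],[[0.01,0,0],0,0],[[0.01,0,0],0,0],[[0.01,0,0],0,0],[[0.01,0,0],0,0],[[0.01,0,0],0,0]]' 10
python3 - <<'E'
from h import *
s=snap('side'); print(pointer(s)); save(s['img'][90:230,220:360],'s5.png',4.2)
E
```

```text
time_s: 13.6
tcp_pos: [498.1, -77.2, 119.6]
ee_rot: [-3.141, 0.0, 1.419]
contact_force: [-0.7, 2.5, -1.4]
opening: 0.6
gripper_force: 1.2
time_s: 14.27
tcp_pos: [495.8, -93.2, 119.7]
ee_rot: [3.141, 0.0, 1.419]
contact_force: [-0.2, 2.0, -1.0]
opening: 0.4
gripper_force: 1.0
time_s: 15.27
tcp_pos: [497.3, -82.8, 119.6]
ee_rot: [3.141, 0.0, 1.419]
contact_force: [-0.1, -0.2, -0.2]
opening: 0.8
gripper_force: 0.0
[(np.int64(346), np.float64(332.9248554913295), np.float64(120.55202312138728)), (np.int64(85), np.float64(330.94117647058823), np.float64(119.74117647058823))]
```

The pointer row is 120.55, a tilt of about −0.011, which is inside the band. I'll withdraw, let it settle and check closely.

```bash
python3 -m crank '[[[0.003,0,0],0,0],[[0.005,0,-0.01],0,0],[[0.005,0,-0.03],0,0],[[0.005,0,-0.05],0,0],[[0.005,0,-0.07],0,0],[[0.005,0,-0.09],0,0],[[0.005,0,-0.11],0,0],[[0.005,0,-0.13],0,0],[[0.005,0,-0.14],0,0],[[0.005,0,-0.14],0,0],[[0.005,0,-0.14],0,0],[[0.005,0,-0.14],0,0]]' 10
python3 - <<'E'
from h import *
s=snap('side'); print(pointer(s)); a=s['img'][95:155,305:350]; b=cv2.imread('pics/side0.png')[95:155,305:350,::-1]
save(np.hstack([a,b]),'s6.png',6.5)
s2=snap('scene');
for i in range(3): print(pointer(snap('side')))
E
```

```text
time_s: 16.32
tcp_pos: [497.4, -77.7, 258.4]
ee_rot: [-3.14, 0.0, 1.419]
contact_force: [0.5, 0.7, -0.4]
opening: 0.6
gripper_force: 0.0
[(np.int64(336), np.float64(332.92857142857144), np.float64(120.54166666666667)), (np.int64(94), np.float64(330.93617021276594), np.float64(119.61702127659575))]
[(np.int64(335), np.float64(332.9283582089552), np.float64(120.54328358208956)), (np.int64(84), np.float64(330.95238095238096), np.float64(119.73809523809524))]
[(np.int64(335), np.float64(332.91641791044776), np.float64(120.54925373134328)), (np.int64(98), np.float64(330.9591836734694), np.float64(119.61224489795919))]
[(np.int64(333), np.float64(332.92492492492494), np.float64(120.54354354354355)), (np.int64(80), np.float64(330.9875), np.float64(119.7375))]
```

View pics/s6.png

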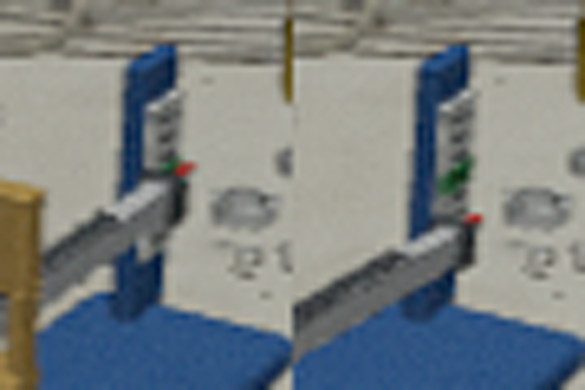

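The pointer tip at (185,168) is steady on the upper half of the green band, which spans about 160–195 in the crop. That agrees with the −0.011 interpolated between the two stops. The readings are stable and the robot is clear of everything, so I'm handing in.

```bash
python3 -c "
from plant import manip; print(manip.sign_off())"
```

```text
the job is handed in; nothing more can be done
None
```

The red-end carton is on the pan and released, and the poise is set so the free beam rests with its pointer on the green band (tilt about −0.011, limit ±0.017); the arm is clear and the job was handed in at about 16.5 s.

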